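Gauge the free depth in a packed carton and lock the gauge

ROBOT

A 6-joint arm with a two-finger parallel gripper is mounted at the origin on the work surface. World frame = base frame: x ahead of the robot, y to its left, z up, the work surface at z = 0. Lengths are in m, angles in degrees, forces in N, time in s.
With the tool pointing down it reaches from about 0.25 to 0.725 m from the base axis. Payload 9.7 kg.
Tool frame: the origin (TCP) lies midway between the tips of the shut fingers; the grasp point (between the pads) lies 19 mm behind it (grip_point_offset is the distance from the TCP to the grasp point, in m); y points along the fingers, z is the direction in which the jaws open and shut, and the axes are right-handed (so a half turn about y gives the same grasp; the last joint's range is limited). The gripper opens to 85 mm and grips with 20 to 120 N. Pads are 22 mm wide; open, the fingers measure 114 mm over their backs; the gripper's body (76 mm by 85 mm) begins 54 mm behind the grasp point. The pads swing forward as they close: fully open they stand 13 mm farther back than shut.
Start: joints at [0, 4.979, 10.078, 95.1, 0, 90], TCP at [0.55, -0, 0.231] pointing down, gripper open.
Joint ranges: [-179.16, 179.16], [-48.56, 103.87], [-65.8, 70.77], [-126.05, 130.52], [-82.76, 87.17], [-180, 180]. Speed limits (degrees/s): [127.2, 127.2, 147.25, 180, 180, 180].

INTERFACE

Orientations are given as [roll, pitch, yaw] about the fixed x, y, z axes, in that order (R = Rz(yaw) Ry(pitch) Rx(roll)).
In Python, from workcell import get_obs, camera, job_done, grip_point_offset gives the robot as it stands.
- The arm moves only by the tool move_arm, never from a script. Its argument "deltas" is a list that holds one entry, the list of rows, each a list of 4 numbers: the shift along the tool's x, y, z in m, then the turn about the tool's y in degrees. A call has 1 to 5 rows; each row is the pose to reach, as a shift and turn from the pose commanded when the call began, along the tool's axes at that moment; what a row does not reach only later rows make up. A row lasts 1/10 s, in which the tool goes at most 50 mm and 8.59 degrees, less where a joint would pass 70% of its speed; a pose out of reach is approached as far as the arm can. A call with a gripper value outside its range is refused whole. "claw" is the finger opening in m, from 0 to 0.0854, set as the call begins (left out, the last holds). The fingers move at their own pace and stop on an object; "newtons" is the grip in N (left out, the last holds). Time passes only in rows, so rows that repeat a pose let the fingers close. It gives the time, the measured TCP pose, the force and the opening at its end, in the units of the state.
- get_obs(): the state, without advancing time (a new reading comes with each control period).
- camera(name): name is "scene" or "side" or "wrist"; returns a dict with "color" (420x560x3 uint8, blue, green, red), "range_z" (420x560 float32, m along the optical axis (not along the pixel's ray), 0 where there is no reading), "fx", "fy", "cx", "cy" (pixels), "k1" (the pictures are not rectified: a ray, as slopes to the right and down, at radius r is drawn at 1 + k1 r^2 times it, then the intrinsics apply), "T" (4x4, takes a point from camera to world coordinates). Camera axes: x right, y down, z forward; pixel columns grow to the right and rows downward; lengths in m; the calibration is good to about 2 mm. A picture is of the moment at which its call begins.
- job_done(): hands the job in, once; it reports no verdict.
The state is a dict: "time": time; "q": joint angles; "qd": joint speeds; "joint_efforts": joint torques, N m; "ee_pos": TCP position; "tcp_rot": TCP orientation; "wrist_force": force on the tool from outside, world axes, zero at the start; "torque": the same for the moment, N m; "opening": finger opening in m.
Only numpy, scipy, OpenCV 4.12 (cv2) and the standard library are available. Lean on these libraries where they do the work, as an engineer would, in place of code of your own. Each camera call takes 0.05 s, during which the arm holds its last target. There are 200 camera calls.

TASK

The open carton is to be cut down to the height of its goods. Stand the depth gauge squarely across the middle of the carton with its two shoes sitting flat on the long walls, push its probe gently down until the foot rests on the goods, then fold the clamp lever flat to lock the probe at that depth. Leave the gauge sitting there with the foot still touching, and do not disturb the tape, the glove box or the cutter.

Things in the scene. Friction and masses are not known exactly. Their poses are not given: they have to be found in the camera images.
- carton: open cardboard carton, fixed to the bench, 300 long (its x axis) x 200 wide (its y axis) x 120 high, walls 5 thick; the four flaps are folded outward and hang down, reaching 26 mm out from the walls. Origin: centre of its underside, z up
- carton_mouth (a point): centre of the carton's mouth, level with the top edges of its walls, 120 above its origin. The goods inside, white boxes with level tops from wall to wall, lie 45 to 85 mm below this, differently each time. They give a little (1 mm at 8 N) and are damaged by more than 18 N
- gauge: loose depth gauge, about 0.6 kg: aluminium beam 280 long (its y axis) x 28 wide x 14 thick; under each end a black shoe, 60 long (75 to 135 from the middle), 34 wide, 12 high; in the middle a dark head 44 (y) x 40 (x), top at z = 42, that guides the probe. Origin: mid-beam at the level of the shoes' undersides, z up. At the start it stands on the bench, probe fully up
- probe: sliding part of the gauge: flat graduated steel blade, a black block knob on top, 20 wide (gauge x) x 24 (gauge y) x 28 high, and a round foot below. Origin: centre of the knob, 164 above the gauge's origin when fully up; axes as the gauge. Slides down by up to 96. At its top stop the gauge can be carried hanging by the knob. About 2.5 N of drag holds it where it is left
- probe_foot (a point): centre of the flat underside of the probe's foot (24 diameter), 158 below the knob's centre
- lever (a joint): clamp lever of the gauge, rad: 0 = folded flat over the beam, at its stop (probe clamped), up to 1.0 = raised (probe free to slide). A flat bar 18 wide, 7 thick, that reaches 69 from its pin towards gauge +y; its upper face lies 5 above the pin's centre when flat. Stays where it is left; about 1 N at its tip moves it, about 2 N over the last part, where the clamp bites
- lever_pin (a point): pin on which the lever swings, along the gauge's x axis, at y = +30, z = 38 in the gauge's frame
- lever_tip (a point): point on the upper face of the lever, 60 from its pin
- tape_roll: bystander: roll of brown parcel tape lying flat, 110 diameter, 48 high; origin centre of the underside
- glove_box: bystander: white dispenser box of gloves, 240 (x) x 120 (y) x 70 high; origin centre of the underside
- cutter: bystander: grey safety cutter lying along its x axis, 160 x 24 x 16; origin on its underside near the middle

How it is judged (in metres and radians):
On the way, in this order (a step that is already met when the one before it is completed fails the run):
1. the gauge stands across the carton, its shoes flat on the long walls, lever open (z of gauge in the frame of carton between 0.1175 and 0.1225 m and angle between gauge's own z axis and vertical below 0.03 rad and angle between the y axis of gauge and the y axis of carton, either way round below 0.12 rad and value of joint lever above 0.35 rad), for 0.1 s.
2. the foot of the probe rests on the goods, the gauge still seated and the lever still open (contact force between probe and carton above 0.4 N and value of joint lever above 0.35 rad and z of gauge in the frame of carton between 0.1175 and 0.1225 m and angle between gauge's own z axis and vertical below 0.03 rad), for 0.2 s.
At the end, for the whole second after the job is handed in: gauge at rest across the carton, both shoes seated on the long walls (height within 2.5 mm, tilt below 0.03 rad), square within 0.12 rad, within 50 mm along and 30 mm across of the middle; foot touching the goods with over 0.2 N; lever folded flat (below 0.12 rad) (value of joint lever below 0.12 rad and contact force between probe and carton above 0.2 N and z of gauge in the frame of carton between 0.1175 and 0.1225 m and angle between gauge's own z axis and vertical below 0.03 rad and angle between the y axis of gauge and the y axis of carton, either way round below 0.12 rad and x of gauge in the frame of carton between -0.05 and 0.05 m and y of gauge in the frame of carton between -0.03 and 0.03 m and linear speed of each of gauge, probe below 0.01 m/s).
It fails at once if the probe is pressed on the goods or the carton with more than 18 N (contact force between probe and carton above 18 N).
It fails at once if the gauge is dropped or forced onto the carton (more than 45 N) (contact force between gauge and carton above 45 N).
It fails at once if the tape roll is moved by more than 30 mm (distance of tape_roll from where it was at the start of the episode above 0.03 m).
It fails at once if the glove box is moved by more than 30 mm (distance of glove_box from where it was at the start of the episode above 0.03 m).
It fails at once if the cutter is moved by more than 30 mm (distance of cutter from where it was at the start of the episode above 0.03 m).
It also fails if it takes over 64 s, if anything falls off the work surface, if the arm or the gripper's body presses on something with over 40 N, if the wrist force passes 120 N, or if a joint passes its speed limit or range.

## Working session

There is one attempt and no reset: what is moved stays moved. The work goes in short steps, Python scripts to look and compute and a tool call to move; the robot and the scene stay as the last step left them, time stands still between calls to the robot, and variables do not carry over. Pictures are saved under pics/ and viewed, about 8 in all and at most 12, crops included, and the job is handed in when it is done.

Besides the shell and the picture viewer there is one more tool, called as name(argument=value, ...) on one line, values as JSON. move_arm: Moves the arm, as the interface text tells. Its arguments: {"type":"object","properties":{"deltas":{"type":"array"},"claw":{"type":"number"},"newtons":{"type":"number"}},"required":["deltas"]}

```bash
mkdir -p pics
cat > h.py <<'E'
import numpy as np, cv2
from workcell import get_obs, camera, job_done, grip_point_offset
def cloud(c):
    z=c["range_z"]; h,w=z.shape
    K=np.array([[c["fx"],0,c["cx"]],[0,c["fy"],c["cy"]],[0,0,1]],float)
    v,u=np.mgrid[:h,:w]
    p=np.stack([u,v],-1).reshape(-1,1,2).astype(float)
    n=cv2.undistortPoints(p,K,np.array([c["k1"],0,0,0,0.])).reshape(h,w,2)
    P=np.dstack([n*z[...,None],z])
    W=P@c["T"][:3,:3].T+c["T"][:3,3]
    W[z==0]=np.nan
    return W
def grab(name,tag):
    c=camera(name); cv2.imwrite(f"pics/{tag}.png",c["color"]); W=cloud(c); np.save(f"pics/{tag}.npy",W); return c,W
E
python3 - <<'E'
from h import *
print(get_obs(),grip_point_offset if not callable(grip_point_offset) else grip_point_offset())
for n in("scene","side"):
    c,W=grab(n,n+"0"); print(n,c["T"].round(3).tolist(),c["fx"])
E
```

```text
{'time': 0.0, 'q': array([ 7.76139462e-04,  5.00966189e+00,  1.00323505e+01,  9.50991655e+01,
       -1.82191229e-04,  9.00006973e+01]), 'qd': array([ 0.01282756, -0.06482068,  0.09466491,  0.00240919, -0.01666445,
        0.00426771]), 'joint_efforts': array([ 7.68234549e-04, -5.20392072e+01,  4.64802504e+01,  1.63646933e-02,
        2.23589603e-05, -6.77332673e-05]), 'ee_pos': array([5.49758982e-01, 6.54088562e-06, 2.30578029e-01]), 'tcp_rot': array([-9.00764769e+01, -1.83121750e-04, -8.99999209e+01]), 'wrist_force': array([-0.03823223, -0.33097451, -0.4352629 ]), 'torque': array([ 0.05654798, -0.01351064, -0.00690491]), 'opening': 0.08544803524612798} 0.0187
scene [[0.863, 0.424, -0.276, 1.065], [0.505, -0.731, 0.458, -0.719], [-0.007, -0.535, -0.845, 1.493], [0.0, 0.0, 0.0, 1.0]] 474.1807950765189
side [[-0.893, -0.269, 0.36, 0.165], [-0.449, 0.543, -0.71, 0.839], [-0.005, -0.796, -0.606, 0.835], [0.0, 0.0, 0.0, 1.0]] 422.81936847442057
```

View pics/scene0.png

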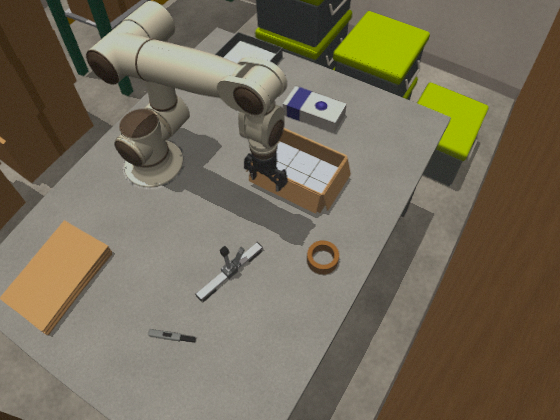

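View pics/side0.png

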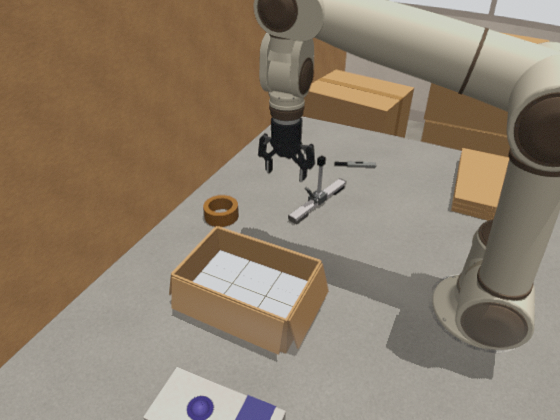

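The scene picture shows the gauge at about (230,270) with its knob at (225,251), the carton at (300,170), the tape at (322,256), the cutter at (172,336) and the glove box at (315,107). The side picture agrees. Next I measure positions from the range data.

Run:
```python
from h import *
for t in("scene0","side0"):
    W=np.load(f"pics/{t}.npy"); im=cv2.imread(f"pics/{t}.png").astype(int); z=W[...,2]
    P=lambda m:W[m]
    v,u=np.mgrid[:420,:560]
    if t=="scene0": cb=(u>235)&(u<355)&(v>120)&(v<225); gb=(u>190)&(u<270)&(v>236)&(v<305)
    else: cb=(u>165)&(u<335)&(v>225)&(v<350); gb=(u>280)&(u<352)&(v>150)&(v<225)
    m=cb&(z>.112)&(z<.126)
    r=cv2.minAreaRect(P(m)[:,:2].astype(np.float32)); print(t,"rim",m.sum(),r,np.median(P(m)[:,2]))
    g=cb&(z>.02)&(z<.09)&(im.min(-1)>120)
    print(" goods",g.sum(),np.percentile(P(g)[:,2],[5,25,50,75,95]).round(4))
    # beam and knob
    b=gb&(z>.008)&(z<.035)
    Q=P(b)[:,:2]; r=cv2.minAreaRect(Q.astype(np.float32)); 
    d=cv2.fitLine(Q.astype(np.float32),cv2.DIST_HUBER,0,.01,.01).ravel()
    print(" beam",b.sum(),r,d,np.degrees(np.arctan2(d[1],d[0])))
    for lo,hi in((.035,.06),(.06,.09),(.09,.145),(.147,.19)):
        k=gb&(z>lo)&(z<hi); 
        if k.any(): print("  ",lo,hi,k.sum(),P(k).mean(0).round(4),P(k).min(0).round(4),P(k).max(0).round(4))
    im2=cv2.imread(f"pics/{t}.png"); 
    c=im2[220:320,170:300] if t=="scene0" else im2[140:230,270:370]
    cv2.imwrite(f"pics/{t}_c.png",cv2.resize(c,None,fx=4,fy=4,interpolation=cv2.INTER_CUBIC)) 
a=cv2.imread("pics/scene0_c.png");b=cv2.imread("pics/side0_c.png")
h=max(a.shape[0],b.shape[0]);f=lambda x:cv2.copyMakeBorder(x,0,h-x.shape[0],0,0,0)
o=np.hstack([f(a),f(b)]);cv2.imwrite("pics/crop1.png",cv2.resize(o,None,fx=800/o.shape[1],fy=800/o.shape[1]))
```

```text
scene0 rim 479 ((0.5516839027404785, 0.22971871495246887), (0.21666322648525238, 0.3001144230365753), 89.09944152832031) 0.11768769880792385
 goods 1671 [0.038  0.0416 0.0443 0.0468 0.0504]
 beam 672 ((0.5328352451324463, -0.23515784740447998), (0.256407767534256, 0.24914297461509705), 33.51380920410156) [ 0.26642254  0.96385634  0.5315205  -0.28364775] 74.5485
   0.035 0.06 190 [ 0.5458 -0.2318  0.0433] [ 0.5166 -0.3322  0.0351] [ 0.5724 -0.1123  0.0599]
   0.06 0.09 61 [ 0.5507 -0.2061  0.0756] [ 0.5353 -0.2476  0.061 ] [ 0.5647 -0.1707  0.0898]
   0.09 0.145 48 [ 0.5483 -0.2182  0.1075] [ 0.5353 -0.2477  0.0901] [ 0.5665 -0.1702  0.1392]
   0.147 0.19 73 [ 0.543  -0.2425  0.172 ] [ 0.5287 -0.2536  0.1522] [ 0.5526 -0.2301  0.1833]
side0 rim 1937 ((0.5423831939697266, 0.23034095764160156), (0.3131871521472931, 0.2163161337375641), 0.21279016137123108) 0.11825093273850829
 goods 3978 [0.0424 0.0441 0.0452 0.0461 0.0476]
 beam 612 ((0.5388008952140808, -0.31056520342826843), (0.42639124393463135, 0.09026405215263367), 87.45450592041016) [ 0.18211947  0.9832764   0.5281794  -0.28101844] 79.50676
   0.035 0.06 148 [ 0.5406 -0.2247  0.0446] [ 0.5176 -0.2577  0.0351] [ 0.5677 -0.1948  0.0598]
   0.06 0.09 52 [ 0.5463 -0.216   0.0747] [ 0.5354 -0.2452  0.0614] [ 0.5634 -0.1747  0.0885]
   0.09 0.145 78 [ 0.5441 -0.2237  0.1127] [ 0.5356 -0.2431  0.0901] [ 0.5674 -0.1697  0.144 ]
   0.147 0.19 88 [ 0.54   -0.2327  0.1668] [ 0.5294 -0.2497  0.1473] [ 0.5527 -0.2226  0.1793]
```

View pics/crop1.png

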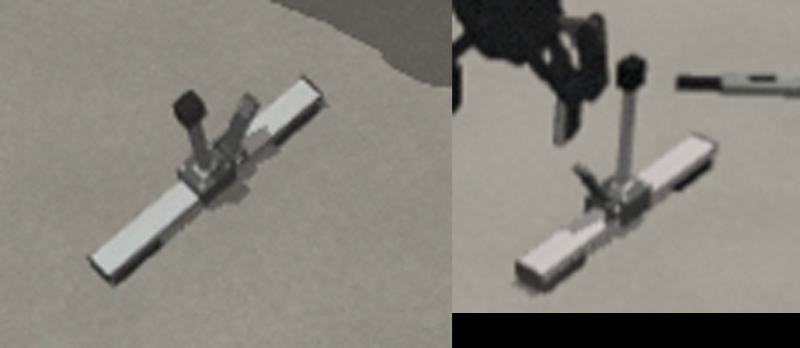

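```bash
cat >> h.py <<'E'
def ray(c,u,v,z):
    K=np.array([[c["fx"],0,c["cx"]],[0,c["fy"],c["cy"]],[0,0,1]],float)
    n=cv2.undistortPoints(np.array([[[u,v]]],float),K,np.array([c["k1"],0,0,0,0.])).ravel()
    d=c["T"][:3,:3]@[n[0],n[1],1]; o=c["T"][:3,3]
    return o+d*(z-o[2])/d[2]
E
python3 - <<'E'
from h import *
c=camera("scene")
a=ray(c,199.3,297.1,.026);b=ray(c,260.3,245,.026);d=b-a
print(a,b,(a+b)/2,np.linalg.norm(d),np.degrees(np.arctan2(d[1],d[0])))
print("lever tip",[ray(c,170+x/3.478,220+y/3.478,z) for x,y,z in((252,98,.09),(190,108,.164))])
s=cv2.imread("pics/side0.png")[220:350,160:340]
cv2.imwrite("pics/crop2.png",cv2.resize(s,None,fx=4.4,fy=4.4,interpolation=cv2.INTER_CUBIC))
E
```

```text
[ 0.50990364 -0.37345061  0.026     ] [ 0.58111308 -0.10568333  0.026     ] [ 0.54550836 -0.23956697  0.026     ] 0.2770741759471142 75.10757868089179
lever tip [array([ 0.55714127, -0.17262326,  0.09      ]), array([ 0.5408599 , -0.23850471,  0.164     ])]
```

View pics/crop2.png

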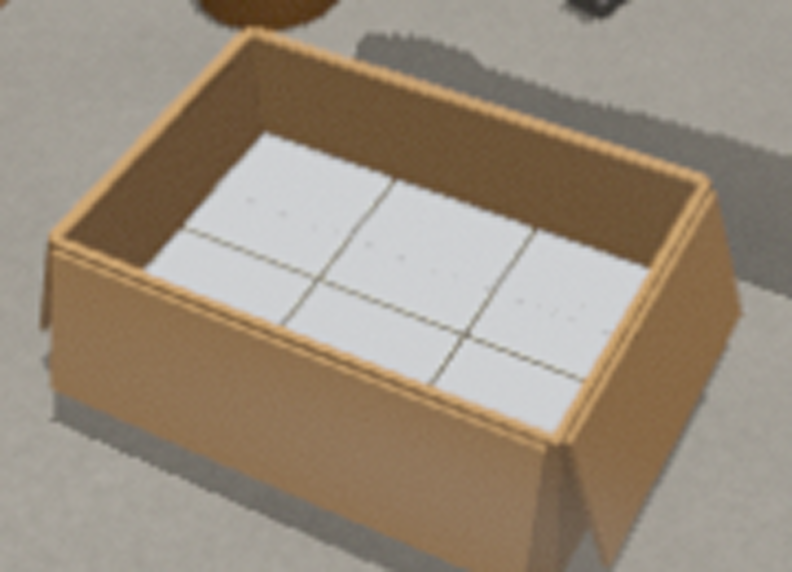

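Crop: the inner rim corners lie at about (256,38), (697,187), (555,437) and (66,237).

Run:
```python
from h import *
c=camera("side")
p=np.array([ray(c,160+x/4.4,220+y/4.4,.12) for x,y in((256,38),(697,187),(555,437),(66,237))])
print(p.round(4),p.mean(0)); 
for i,j in((0,1),(3,2),(0,3),(1,2)):
    d=p[j]-p[i];print(np.linalg.norm(d),np.degrees(np.arctan2(d[1],d[0])))
o=get_obs();print(o["ee_pos"],o["tcp_rot"])
```

```text
[[0.6822 0.1381 0.12  ]
 [0.3973 0.1388 0.12  ]
 [0.3945 0.3267 0.12  ]
 [0.6839 0.3245 0.12  ]] [0.53947757 0.23200582 0.12      ]
0.2848243351208345 179.8654548582038
0.2894846381869092 179.5639814387069
0.1864085178952001 89.45875015049081
0.18795655321408028 90.88155948654725
[5.49879488e-01 4.21386226e-06 2.30856889e-01] [-9.00461561e+01 -1.33965642e-03 -8.99994215e+01]
```

move_arm(deltas=[[[0.03,0,-0.001,2],[0.07,0,-0.002,5],[0.11,0,-0.004,8],[0.15,0,-0.006,12],[0.19,0,-0.007,15]]], claw=0.0854)

```text
time: 0.7
ee_pos: [0.5426, -0.1915, 0.2312]
tcp_rot: [-90.0, 0.0, -105.1]
wrist_force: [0.8, 0.1, -0.3]
opening: 0.0851
```

Run:
```python
from h import *
o=get_obs();p=o["ee_pos"];print(p,o["tcp_rot"])
from scipy.spatial.transform import Rotation as R
print(R.from_euler("xyz",o["tcp_rot"],degrees=True).inv().apply(np.array([.542,-.239,.231])-p).round(4))
c,W=grab("wrist","w1");print(c["T"].round(3).tolist())
```

```text
[ 0.542609   -0.19150506  0.23121094] [-9.00072662e+01  1.66985249e-03 -1.05147028e+02]
[0.046  0.0002 0.0118]
[[0.965, -0.251, -0.074, 0.561], [-0.262, -0.926, -0.272, -0.122], [-0.001, 0.282, -0.959, 0.373], [0.0, 0.0, 0.0, 1.0]]
```

View pics/w1.png

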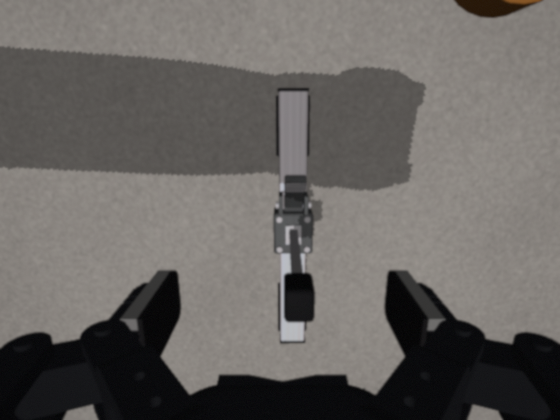

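Run:
```python
from h import *
from scipy.spatial.transform import Rotation as R
c=camera("wrist");o=get_obs();p=o["ee_pos"];r=R.from_euler("xyz",o["tcp_rot"],degrees=True)
a=ray(c,294,92,.026);b=ray(c,292,340,.026);d=a-b;print("beam",(a+b)/2,np.degrees(np.arctan2(d[1],d[0])),np.linalg.norm(d))
W=cloud(c);m=(W[...,2]>.165)&(W[...,2]<.19);v,u=np.where(m&(np.mgrid[:420,:560][1]>275)&(np.mgrid[:420,:560][1]<325));Q=W[v,u]
print("knob",len(Q),u.min(),u.max(),v.min(),v.max(),Q.mean(0),Q.min(0),Q.max(0))
k=Q[Q[:,2]>.172]; kc=k.mean(0);print(kc,cv2.minAreaRect(k[:,:2].astype(np.float32)),r.inv().apply(kc-p))
```

```text
beam [ 0.53970935 -0.24642444  0.026     ] 74.56578009654508 0.2732122865490546
knob 1199 283 314 275 314 [ 0.54089352 -0.23811833  0.17555871] [ 0.52878163 -0.25322305  0.16500142] [ 0.55206108 -0.22778682  0.17902363]
[ 0.54056336 -0.23930201  0.17660567] ((0.5405403971672058, -0.2404453605413437), (0.023038338869810104, 0.01967650279402733), 74.54234313964844) [0.04423633 0.05396221 0.0102658 ]
```

The wrist view shows the beam vertical at u≈293 and the knob at (299,295), between the finger columns. I now align with it and descend.

move_arm(deltas=[[[0.016,0,0.004,0.5],[0.032,0,0.008,0.5],[0.048,0,0.0107,0.5],[0.048,0.015,0.0107,0.5],[0.048,0.035,0.0107,0.5]]])

```text
time: 1.3
ee_pos: [0.5413, -0.2403, 0.1967]
tcp_rot: [-89.9, -0.0, -105.5]
wrist_force: [0.6, -0.6, 1.1]
opening: 0.0854
```

move_arm(deltas=[[[0,0.02,0,0],[0,0.035,0,0],[0,0.045,0,0],[0,0.05,0,0],[0,0.05,0,0]]])

```text
time: 1.8
ee_pos: [0.5408, -0.2392, 0.146]
tcp_rot: [-90.0, 0.0, -105.5]
wrist_force: [-0.6, -0.1, 0.8]
opening: 0.0859
```

move_arm(deltas=[[[0,0,0,0],[0,0,0,0],[0,0,0,0],[0,0,0,0],[0,0,0,0]]], claw=0.01, newtons=60)

```text
time: 2.3
ee_pos: [0.5409, -0.2391, 0.1465]
tcp_rot: [-90.0, -0.0, -105.5]
wrist_force: [-0.8, 0.3, 1.7]
opening: 0.0194
```

move_arm(deltas=[[[0,0,0,0],[0,0,0,0],[0,0,0,0],[0,-0.003,0,0],[0,-0.01,0,0]]])

```text
time: 2.8
ee_pos: [0.5402, -0.2388, 0.1549]
tcp_rot: [-90.2, 0.0, -105.5]
wrist_force: [-0.4, -0.2, -6.9]
opening: 0.0191
```

move_arm(deltas=[[[0,-0.02,0,0],[0,-0.05,0,0],[0,-0.085,0,-2],[0,-0.12,0,-5],[0,-0.15,0,-9]]])

```text
time: 3.3
ee_pos: [0.5407, -0.2391, 0.3081]
tcp_rot: [-90.0, -0.0, -96.4]
wrist_force: [1.4, 0.1, -6.3]
opening: 0.019
```

move_arm(deltas=[[[0,-0.01,0,-3],[0,-0.015,0,-5.5],[0,-0.015,0,-6.5],[0,-0.015,0,-6.5],[0,-0.015,0,-6.5]]])

```text
time: 3.8
ee_pos: [0.5407, -0.2391, 0.3205]
tcp_rot: [-90.1, 0.0, -90.1]
wrist_force: [-1.1, -0.6, -5.8]
opening: 0.0189
```

move_arm(deltas=[[[-0.015,0,0,0],[-0.04,0,0,0],[-0.075,0,0,0],[-0.11,0,0,0],[-0.145,0,0,0]]])

```text
time: 4.3
ee_pos: [0.5404, -0.0924, 0.321]
tcp_rot: [-90.0, 0.0, -90.1]
wrist_force: [0.7, 0.6, -6.7]
opening: 0.0191
```

Run:
```python
from h import *
o=get_obs();print(o["ee_pos"],o["tcp_rot"],o["wrist_force"])
c,W=grab("side","s2");grab("wrist","w2")
a=cv2.imread("pics/s2.png");b=cv2.imread("pics/w2.png");cv2.imwrite("pics/v2.png",cv2.resize(np.hstack([a,b]),(800,300)))
```

```text
[ 0.54040094 -0.09241077  0.32100401] [-9.00246048e+01  1.66157628e-02 -9.00523007e+01] [ 0.71590589  0.55978075 -6.68457902]
```

View pics/v2.png

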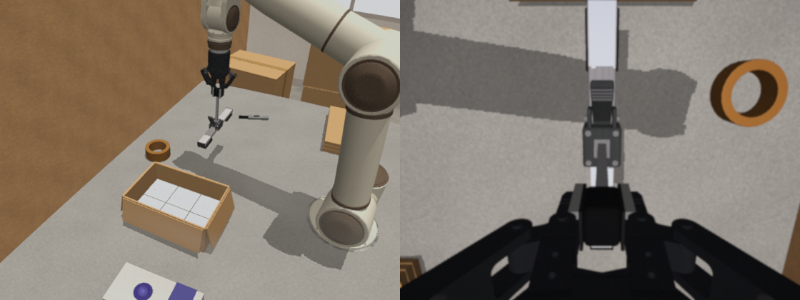

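The gauge hangs level by its knob, and its lever points to +y and is raised. I continue to the carton.

move_arm(deltas=[[[-0.035,0,0,0],[-0.07,0,0,0],[-0.105,0,0,0],[-0.14,0,0,0],[-0.175,0,0,0]]])

```text
time: 4.9
ee_pos: [0.5403, 0.0825, 0.3211]
tcp_rot: [-90.0, 0.0, -90.0]
wrist_force: [0.2, 0.2, -6.9]
opening: 0.0192
```

move_arm(deltas=[[[-0.035,0,0,0],[-0.07,0,0,0],[-0.105,0,0,0],[-0.13,0,0,0],[-0.145,0,0,0]]])

```text
time: 5.4
ee_pos: [0.5403, 0.228, 0.3207]
tcp_rot: [-90.1, 0.0, -89.9]
wrist_force: [0.1, -2.8, -6.0]
opening: 0.0192
```

move_arm(deltas=[[[-0.003,0,0,0],[-0.003,0.005,0,0],[-0.003,0.015,0,0],[-0.003,0.025,0,0],[-0.003,0.03,0,0]]])

```text
time: 5.9
ee_pos: [0.5408, 0.2273, 0.2903]
tcp_rot: [-90.1, -0.0, -90.1]
wrist_force: [0.6, -0.5, -7.3]
opening: 0.0195
```

Run:
```python
from h import *
o=get_obs();print(o["ee_pos"],o["tcp_rot"],o["wrist_force"])
c,W=grab("side","s3");grab("scene","c3")
a=cv2.imread("pics/s3.png")[100:340,140:400];b=cv2.imread("pics/c3.png")[80:260,200:400];cv2.imwrite("pics/v3.png",np.hstack([cv2.resize(a,(400,369)),cv2.resize(b,(400,369))]))
```

```text
[0.54084074 0.22732767 0.29026999] [-9.00539383e+01 -4.88314450e-02 -9.00953844e+01] [ 0.62315466 -0.45452615 -7.28417085]
```

View pics/v3.png

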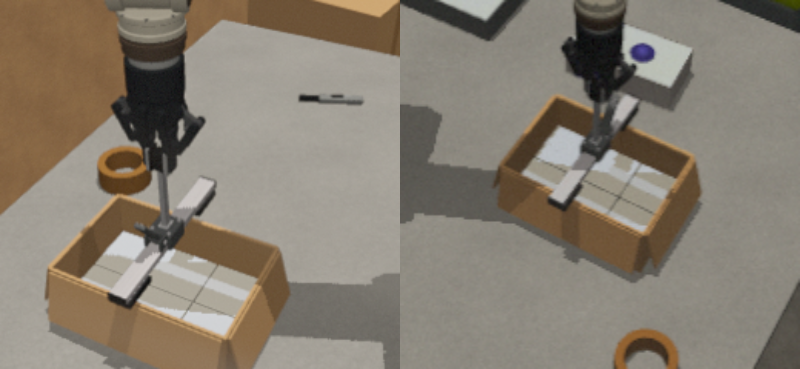

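Both views show the gauge over the carton's middle, spanning the long walls. I lower it slowly to seat it.

move_arm(deltas=[[[-0.001,0.006,0,0],[-0.002,0.012,0,0],[-0.002,0.016,0,0],[-0.002,0.018,0,0],[-0.002,0.019,0,0]]])

```text
time: 6.5
ee_pos: [0.5408, 0.2309, 0.272]
tcp_rot: [-90.0, -0.0, -90.0]
wrist_force: [-0.3, 0.4, -6.2]
opening: 0.019
```

move_arm(deltas=[[[0,0.001,0,0],[0,0.002,0,0],[0,0.003,0,0],[0,0.004,0,0],[0,0.005,0,0]]])

```text
time: 7.0
ee_pos: [0.541, 0.2306, 0.2684]
tcp_rot: [-89.9, 0.0, -90.0]
wrist_force: [-0.8, -4.3, 1.9]
opening: 0.0192
```

move_arm(deltas=[[[0,0.001,0,0],[0,0.002,0,0],[0,0.003,0,0],[0,0.004,0,0],[0,0.005,0,0]]])

```text
time: 7.5
ee_pos: [0.541, 0.2308, 0.2622]
tcp_rot: [-90.0, -0.0, -90.0]
wrist_force: [0.4, -5.7, 2.1]
opening: 0.019
```

move_arm(deltas=[[[0,0.001,0,0],[0,0.002,0,0],[0,0.003,0,0],[0,0.004,0,0],[0,0.005,0,0]]])

```text
time: 8.0
ee_pos: [0.541, 0.2308, 0.2572]
tcp_rot: [-90.0, -0.0, -90.0]
wrist_force: [-0.6, -5.1, 1.9]
opening: 0.0189
```

Seated at TCP z≈0.267, and the probe slides at about 2 N. There is a 5 N side load, so I relieve it first.

move_arm(deltas=[[[0.0005,0,0,0],[0.001,0,0,0],[0.0015,0,0,0],[0.002,0,0,0],[0.002,0,0,0]]])

```text
time: 8.5
ee_pos: [0.5409, 0.2293, 0.2571]
tcp_rot: [-90.0, 0.0, -90.0]
wrist_force: [1.1, 1.7, -4.6]
opening: 0.0189
```

Run:
```python
from h import *
o=get_obs();print(o["ee_pos"],o["tcp_rot"],o["wrist_force"],o["torque"])
for t in("side","scene"):
    c,W=grab(t,t+"4");z=W[...,2]
    m=(abs(W[...,0]-.541)<.012)&(abs(W[...,1]-.231)<.135)&(z>.13)&(z<.16)&(abs(W[...,1]-.231)>.03)
    y=W[m][:,1]-.231;h=z[m]
    for a,b in((-.135,-.1),(-.1,-.04),(.04,.1),(.1,.135)):
        k=(y>a)&(y<b); print(t,a,b,k.sum(),np.median(h[k]).round(4) if k.any() else None)
a=cv2.imread("pics/side4.png")[160:320,160:340];cv2.imwrite("pics/v4.png",cv2.resize(a,None,fx=4,fy=3.7,interpolation=cv2.INTER_CUBIC))
```

```text
[0.54087146 0.22928905 0.25710062] [-9.00197173e+01  4.99963603e-02 -8.99841965e+01] [ 1.13337662  1.67466852 -4.57821246] [ 0.63256104 -0.15969279 -0.10157517]
side -0.135 -0.1 101 0.1502
side -0.1 -0.04 183 0.1494
side 0.04 0.1 249 0.1469
side 0.1 0.135 153 0.1458
scene -0.135 -0.1 55 0.1495
scene -0.1 -0.04 93 0.1484
scene 0.04 0.1 50 0.1466
scene 0.1 0.135 45 0.1446
```

View pics/v4.png

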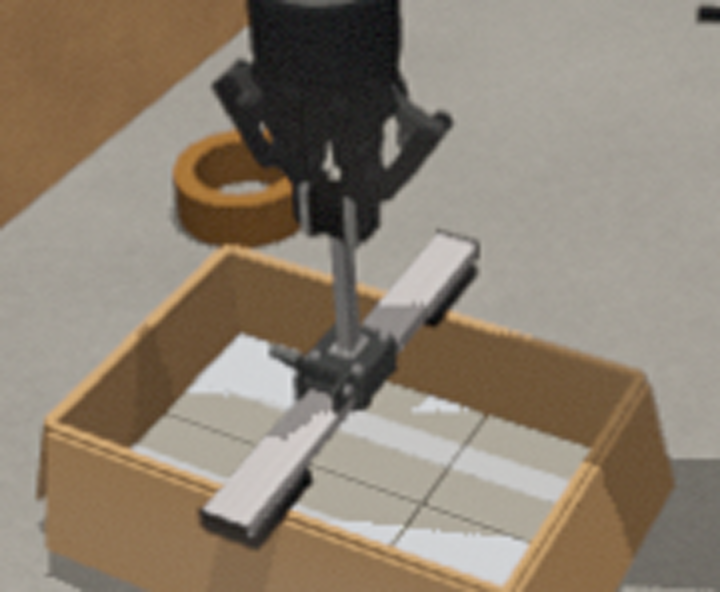

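The beam is now tilted about 0.02 rad, with the far (-y) end high, so that shift lifted it. I undo most of it.

move_arm(deltas=[[[-0.0003,0,0,0],[-0.0006,0,0,0],[-0.001,0,0,0],[-0.0013,0,0,0],[-0.0013,0,0,0]]])

```text
time: 9.1
ee_pos: [0.5409, 0.2299, 0.2576]
tcp_rot: [-90.0, -0.0, -90.0]
wrist_force: [0.0, -1.9, -0.3]
opening: 0.0191
```

```bash
cat > tilt.py <<'E'
from h import *
o=get_obs();print(o["ee_pos"],o["tcp_rot"],o["wrist_force"].round(1),o["torque"].round(2))
for t in("side","scene"):
    W=cloud(camera(t));z=W[...,2];y=W[...,1]-.231
    m=(abs(W[...,0]-.541)<.012)&(abs(y)<.135)&(z>.13)&(z<.16)&(abs(y)>.1)
    print(t,[np.median(z[m&(s*y>0)]).round(4) for s in(-1,1)])
E
python3 tilt.py
```

```text
[0.54093363 0.22992279 0.25756273] [-8.99785149e+01 -2.41482473e-02 -9.00057411e+01] [ 0.  -1.9 -0.3] [-0.1   0.07  0.07]
side [np.float64(0.1512), np.float64(0.1457)]
scene [np.float64(0.1506), np.float64(0.1467)]
```

```bash
cat > tilt.py <<'E'
from h import *
o=get_obs();print(o["ee_pos"],o["tcp_rot"],o["wrist_force"].round(1),o["torque"].round(2))
for t in("side","scene"):
    for rep in range(2):
        W=cloud(camera(t));x,y,z=W[...,0]-.541,W[...,1]-.231,W[...,2]
        f=lambda m:(m.sum(),np.median(z[m]).round(4)) if m.any() else None
        print(t,"beam",[f((abs(x)<.012)&(z>.135)&(z<.16)&(s*y>a)&(s*y<b)) for s,a,b in((-1,.1,.13),(-1,.03,.07),(1,.07,.1),(1,.1,.13))],
        "rim",[f((abs(x)<.13)&(abs(x)>.03)&(abs(s*y-.0975)<.006)&(z>.11)&(z<.13)) for s in(-1,1)],
        "goods",[f((abs(x)<.13)&(abs(x)>.03)&(s*y>.04)&(s*y<.085)&(z<.055)&(z>.035)) for s in(-1,1)])
E
python3 tilt.py
```

```text
[0.54094539 0.22994403 0.25757951] [-8.99761039e+01 -1.46041267e-02 -9.00091719e+01] [-0.5 -3.5 -0.1] [-0.19  0.06  0.04]
side beam [(np.int64(97), np.float64(0.1511)), (np.int64(92), np.float64(0.1502)), (np.int64(122), np.float64(0.1468)), (np.int64(131), np.float64(0.146))] rim [(np.int64(298), np.float64(0.1184)), (np.int64(370), np.float64(0.1185))] goods [(np.int64(664), np.float64(0.0454)), (np.int64(10), np.float64(0.0471))]
side beam [(np.int64(88), np.float64(0.151)), (np.int64(103), np.float64(0.1498)), (np.int64(122), np.float64(0.1466)), (np.int64(130), np.float64(0.1461))] rim [(np.int64(294), np.float64(0.1182)), (np.int64(372), np.float64(0.1186))] goods [(np.int64(662), np.float64(0.0453)), (np.int64(13), np.float64(0.0464))]
scene beam [(np.int64(44), np.float64(0.1491)), (np.int64(57), np.float64(0.1486)), (np.int64(35), np.float64(0.1465)), (np.int64(37), np.float64(0.1455))] rim [(np.int64(126), np.float64(0.1185)), (np.int64(110), np.float64(0.118))] goods [(np.int64(82), np.float64(0.0462)), (np.int64(368), np.float64(0.0446))]
scene beam [(np.int64(47), np.float64(0.1498)), (np.int64(55), np.float64(0.1483)), (np.int64(34), np.float64(0.1466)), (np.int64(39), np.float64(0.1446))] rim [(np.int64(131), np.float64(0.1182)), (np.int64(113), np.float64(0.1173))] goods [(np.int64(79), np.float64(0.0453)), (np.int64(378), np.float64(0.0445))]
```

The rim reads level while the beam is about 0.02 rad off, so the -y shoe stands ~5 mm high: the gauge is stiffly held tilted in the grip. Easing the grip step by step should let it pivot down gently.

move_arm(deltas=[[[0,0,0,0],[0,0,0,0],[0,0,0,0]]], newtons=40)

```text
time: 9.7
ee_pos: [0.5409, 0.2301, 0.2573]
tcp_rot: [-90.0, -0.0, -90.0]
wrist_force: [0.2, -3.6, 2.6]
opening: 0.0193
```

move_arm(deltas=[[[0,0,0,0],[0,0,0,0],[0,0,0,0]]], newtons=30)

```text
time: 10.0
ee_pos: [0.5409, 0.2301, 0.2573]
tcp_rot: [-90.0, -0.0, -90.0]
wrist_force: [-0.7, -3.7, 1.0]
opening: 0.0191
```

move_arm(deltas=[[[0,0,0,0],[0,0,0,0],[0,0,0,0]]], newtons=20)

```text
time: 10.3
ee_pos: [0.5409, 0.2301, 0.2573]
tcp_rot: [-90.0, -0.0, -90.0]
wrist_force: [0.5, -3.6, 1.0]
opening: 0.0189
```

```bash
python3 tilt.py
```

```text
[0.54091703 0.23014276 0.25727119] [-9.00004210e+01 -3.38245991e-03 -9.00019359e+01] [ 0.5 -3.6  1. ] [-0.53 -0.12 -0.03]
side beam [(np.int64(90), np.float64(0.1507)), (np.int64(98), np.float64(0.1502)), (np.int64(130), np.float64(0.1468)), (np.int64(134), np.float64(0.1456))] rim [(np.int64(305), np.float64(0.1184)), (np.int64(368), np.float64(0.1187))] goods [(np.int64(655), np.float64(0.0454)), (np.int64(13), np.float64(0.0467))]
side beam [(np.int64(89), np.float64(0.1513)), (np.int64(106), np.float64(0.15)), (np.int64(124), np.float64(0.1469)), (np.int64(127), np.float64(0.146))] rim [(np.int64(302), np.float64(0.118)), (np.int64(362), np.float64(0.1186))] goods [(np.int64(657), np.float64(0.0454)), (np.int64(8), np.float64(0.0473))]
scene beam [(np.int64(45), np.float64(0.1502)), (np.int64(56), np.float64(0.1485)), (np.int64(33), np.float64(0.1457)), (np.int64(37), np.float64(0.1468))] rim [(np.int64(119), np.float64(0.118)), (np.int64(114), np.float64(0.1173))] goods [(np.int64(80), np.float64(0.0452)), (np.int64(376), np.float64(0.0444))]
scene beam [(np.int64(44), np.float64(0.1502)), (np.int64(59), np.float64(0.1486)), (np.int64(35), np.float64(0.1461)), (np.int64(40), np.float64(0.1454))] rim [(np.int64(122), np.float64(0.1184)), (np.int64(106), np.float64(0.118))] goods [(np.int64(82), np.float64(0.0453)), (np.int64(368), np.float64(0.0443))]
```

move_arm(deltas=[[[0.0005,0.001,0,0],[0.001,0.002,0,0],[0.0015,0.003,0,0],[0.0015,0.004,0,0],[0.0015,0.005,0,0]]])

```text
time: 11.0
ee_pos: [0.5409, 0.2289, 0.2522]
tcp_rot: [-90.0, 0.0, -90.0]
wrist_force: [-0.3, -1.7, 2.1]
opening: 0.019
```

```bash
python3 tilt.py | cut -c1-190
```

```text
[0.54090113 0.22891635 0.25223236] [-8.99970343e+01  3.15416461e-02 -8.99889549e+01] [-0.3 -1.7  2.1] [ 0.41 -0.13 -0.04]
side beam [(np.int64(91), np.float64(0.1497)), (np.int64(95), np.float64(0.1488)), (np.int64(123), np.float64(0.1467)), (np.int64(131), np.float64(0.146))] rim [(np.int64(302), np.float64(0.
side beam [(np.int64(87), np.float64(0.1497)), (np.int64(98), np.float64(0.149)), (np.int64(119), np.float64(0.1465)), (np.int64(135), np.float64(0.1459))] rim [(np.int64(294), np.float64(0.
scene beam [(np.int64(46), np.float64(0.1476)), (np.int64(60), np.float64(0.1481)), (np.int64(31), np.float64(0.1448)), (np.int64(34), np.float64(0.1464))] rim [(np.int64(123), np.float64(0.
scene beam [(np.int64(48), np.float64(0.1495)), (np.int64(61), np.float64(0.1486)), (np.int64(33), np.float64(0.1459)), (np.int64(40), np.float64(0.1462))] rim [(np.int64(130), np.float64(0.
```

That works: the excess is down to 3.7 mm. I go on the same way.

move_arm(deltas=[[[0.0005,0.001,0,0],[0.001,0.002,0,0],[0.0015,0.003,0,0],[0.002,0.004,0,0],[0.0025,0.005,0,0]]])

```text
time: 11.7
ee_pos: [0.5409, 0.2267, 0.2473]
tcp_rot: [-90.0, 0.1, -90.0]
wrist_force: [-0.5, 5.8, 1.2]
opening: 0.0196
```

```bash
python3 tilt.py | cut -c1-190
```

```text
[0.54090817 0.22672358 0.24727807] [-8.99976265e+01  8.17273746e-02 -8.99855267e+01] [-0.5  5.8  1.2] [ 1.61  0.06 -0.04]
side beam [(np.int64(84), np.float64(0.1467)), (np.int64(95), np.float64(0.1469)), (np.int64(119), np.float64(0.1463)), (np.int64(131), np.float64(0.1462))] rim [(np.int64(302), np.float64(0
side beam [(np.int64(83), np.float64(0.1469)), (np.int64(97), np.float64(0.1466)), (np.int64(119), np.float64(0.1464)), (np.int64(126), np.float64(0.1462))] rim [(np.int64(298), np.float64(0
scene beam [(np.int64(45), np.float64(0.1453)), (np.int64(63), np.float64(0.1458)), (np.int64(33), np.float64(0.1456)), (np.int64(43), np.float64(0.1464))] rim [(np.int64(136), np.float64(0.
scene beam [(np.int64(43), np.float64(0.1452)), (np.int64(61), np.float64(0.1457)), (np.int64(33), np.float64(0.1457)), (np.int64(38), np.float64(0.1463))] rim [(np.int64(126), np.float64(0.
```

Flat to within about 0.5 mm. I back off the side load, release the knob, rise and shut the fingers, to push on the knob's top.

move_arm(deltas=[[[-0.0005,0,0,0],[-0.001,0,0,0],[-0.001,0,0,0]]])

```text
time: 12.2
ee_pos: [0.5408, 0.2267, 0.2472]
tcp_rot: [-90.0, -0.1, -90.0]
wrist_force: [-0.2, -0.8, 0.7]
opening: 0.0194
```

move_arm(deltas=[[[0,0,0,0],[0,0,0,0],[0,0,0,0],[0,0,0,0]]], claw=0.0854)

```text
time: 12.6
ee_pos: [0.5409, 0.2271, 0.2473]
tcp_rot: [-90.0, -0.0, -90.0]
wrist_force: [0.2, 0.2, -0.3]
opening: 0.0764
```

```bash
python3 tilt.py | cut -c1-190
```

```text
[0.5409268  0.22711937 0.24728463] [-8.99961819e+01 -9.84176196e-03 -9.00016027e+01] [ 0.2  0.2 -0.3] [-0.01 -0.    0.01]
side beam [(np.int64(83), np.float64(0.1467)), (np.int64(89), np.float64(0.1472)), (np.int64(120), np.float64(0.1466)), (np.int64(128), np.float64(0.1463))] rim [(np.int64(309), np.float64(0
side beam [(np.int64(87), np.float64(0.1471)), (np.int64(90), np.float64(0.1469)), (np.int64(120), np.float64(0.1466)), (np.int64(131), np.float64(0.1462))] rim [(np.int64(299), np.float64(0
scene beam [(np.int64(46), np.float64(0.1454)), (np.int64(59), np.float64(0.1464)), (np.int64(13), np.float64(0.1456)), (np.int64(12), np.float64(0.1441))] rim [(np.int64(124), np.float64(0.
scene beam [(np.int64(43), np.float64(0.1455)), (np.int64(56), np.float64(0.1461)), (np.int64(16), np.float64(0.1463)), (np.int64(11), np.float64(0.1446))] rim [(np.int64(132), np.float64(0.
```

move_arm(deltas=[[[0,-0.01,0,0],[0,-0.025,0,0],[0,-0.045,0,0],[0,-0.06,0,0],[0,-0.06,0,0]]])

```text
time: 13.3
ee_pos: [0.5414, 0.2274, 0.3101]
tcp_rot: [-89.8, 0.1, -90.0]
wrist_force: [0.1, -0.5, 0.3]
opening: 0.0856
```

Run:
```python
from h import *
print(get_obs()["ee_pos"])
c,W=grab("wrist","w5")
for t in("wrist","side"):
    W=cloud(camera(t));x,y,z=W[...,0]-.541,W[...,1]-.231,W[...,2]
    m=(abs(x)<.02)&(abs(y)<.03)&(z>.27)&(z<.283);Q=W[m];print(t,len(Q),Q.min(0),Q.max(0),np.median(Q,0)) if len(Q) else print(t,0)
```

```text
[0.54136396 0.22737946 0.31005579]
wrist 1549 [0.53088726 0.21248844 0.27015597] [0.5509237  0.23641094 0.27920741] [0.54064988 0.2260249  0.27697485]
side 95 [0.53130904 0.21395886 0.27022959] [0.55169013 0.23862242 0.28154626] [0.53978174 0.22987992 0.2779458 ]
```

View pics/w5.png

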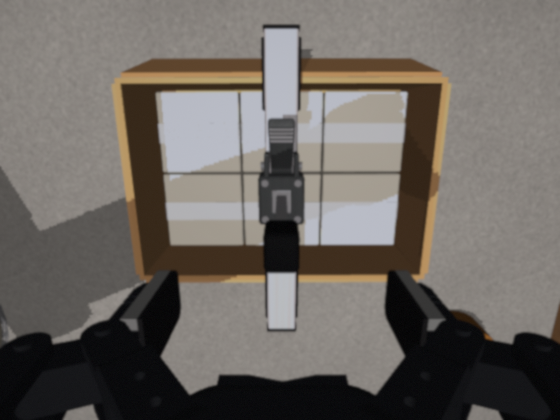

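The wrist view shows the gauge square across the carton, shoes on both long walls (beam ends at v≈25 and 330, walls at 78 and 278), and the knob at (282,245). Now I push the knob's top with shut fingers.

move_arm(deltas=[[[0.0015,0,0,0],[0.0015,0,0,0],[0.0015,0,0,0],[0.0015,0,0,0],[0.0015,0,0,0]]], claw=0)

```text
time: 13.95
ee_pos: [0.5409, 0.2256, 0.3072]
tcp_rot: [-90.0, -0.0, -90.0]
wrist_force: [0.1, -0.2, -0.1]
opening: 0.0125
```

move_arm(deltas=[[[0,0.005,0,0],[0,0.012,0,0],[0,0.02,0,0],[0,0.025,0,0],[0,0.028,0,0]]])

```text
time: 14.45
ee_pos: [0.5407, 0.2256, 0.2784]
tcp_rot: [-90.1, -0.0, -90.0]
wrist_force: [-0.3, -0.7, 0.6]
opening: -0.0001
```

move_arm(deltas=[[[0,0.003,0,0],[0,0.006,0,0],[0,0.009,0,0],[0,0.012,0,0],[0,0.014,0,0]]])

```text
time: 14.95
ee_pos: [0.5409, 0.2256, 0.2651]
tcp_rot: [-90.0, -0.0, -90.0]
wrist_force: [0.3, -0.2, 0.6]
opening: -0.0
```

move_arm(deltas=[[[0,0.003,0,0],[0,0.006,0,0],[0,0.009,0,0],[0,0.012,0,0],[0,0.015,0,0]]])

```text
time: 15.45
ee_pos: [0.5409, 0.2257, 0.25]
tcp_rot: [-90.0, -0.0, -90.0]
wrist_force: [0.2, -1.1, 1.6]
opening: 0.0
```

Run:
```python
from h import *
o=get_obs();print(o["ee_pos"],o["wrist_force"].round(2))
for t in("side","scene"):
    c,W=grab(t,t+"6")
a=cv2.imread("pics/side6.png")[160:320,160:340];b=cv2.imread("pics/scene6.png")[90:230,230:370];cv2.imwrite("pics/v6.png",np.hstack([cv2.resize(a,(400,400)),cv2.resize(b,(400,400))]))
```

```text
[0.54089493 0.22565922 0.25002124] [ 0.21 -1.12  1.65]
```

View pics/v6.png

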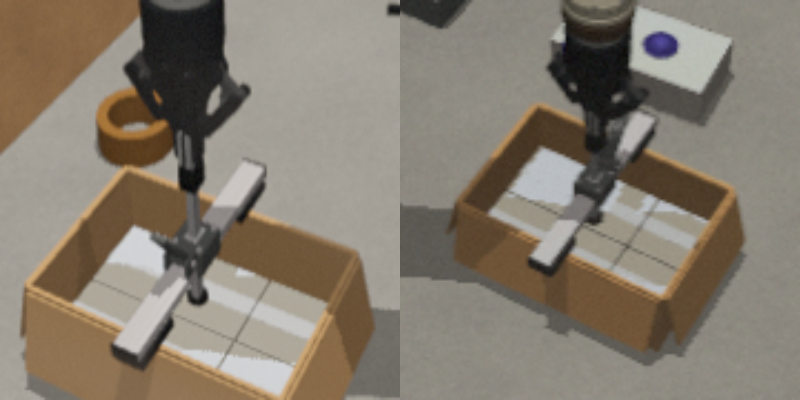

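The fingers push the knob and the foot descends inside, with the gauge still flat. I continue, slower near the goods (expected TCP z≈0.219).

move_arm(deltas=[[[0,0.004,0,0],[0,0.008,0,0],[0,0.012,0,0],[0,0.016,0,0],[0,0.018,0,0]]])

```text
time: 16.05
ee_pos: [0.5408, 0.2258, 0.2317]
tcp_rot: [-90.0, 0.0, -90.0]
wrist_force: [0.4, 1.1, 0.7]
opening: -0.0004
```

move_arm(deltas=[[[0,0.001,0,0],[0,0.002,0,0],[0,0.003,0,0],[0,0.004,0,0],[0,0.005,0,0]]])

```text
time: 16.55
ee_pos: [0.5409, 0.2257, 0.2273]
tcp_rot: [-90.0, 0.0, -90.0]
wrist_force: [-0.2, 1.3, 2.0]
opening: -0.0002
```

move_arm(deltas=[[[0,0.0005,0,0],[0,0.001,0,0],[0,0.0015,0,0],[0,0.002,0,0]]])

```text
time: 16.95
ee_pos: [0.5409, 0.2257, 0.2253]
tcp_rot: [-90.0, 0.0, -90.0]
wrist_force: [-0.5, 1.5, 1.6]
opening: -0.0001
```

move_arm(deltas=[[[0,0.0005,0,0],[0,0.001,0,0],[0,0.0015,0,0],[0,0.002,0,0]]])

```text
time: 17.35
ee_pos: [0.5409, 0.2257, 0.2232]
tcp_rot: [-90.0, -0.0, -90.0]
wrist_force: [0.6, 1.0, 1.3]
opening: -0.0
```

move_arm(deltas=[[[0,0.0005,0,0],[0,0.001,0,0],[0,0.001,0,0]]])

```text
time: 17.65
ee_pos: [0.5409, 0.2256, 0.2221]
tcp_rot: [-90.0, -0.0, -90.0]
wrist_force: [0.1, 0.7, 0.1]
opening: 0.0001
```

move_arm(deltas=[[[0,0.0005,0,0],[0,0.001,0,0],[0,0.001,0,0]]])

```text
time: 17.95
ee_pos: [0.5409, 0.2256, 0.2212]
tcp_rot: [-90.0, -0.0, -90.0]
wrist_force: [0.7, 0.9, 1.1]
opening: -0.0001
```

move_arm(deltas=[[[0,0.0005,0,0],[0,0.001,0,0],[0,0.001,0,0]]])

```text
time: 18.25
ee_pos: [0.5409, 0.2256, 0.2202]
tcp_rot: [-90.0, -0.0, -90.0]
wrist_force: [-0.3, -0.5, 0.9]
opening: -0.0001
```

move_arm(deltas=[[[0,0.0005,0,0],[0,0.0005,0,0]]])

```text
time: 18.45
ee_pos: [0.5409, 0.2256, 0.2197]
tcp_rot: [-90.0, -0.0, -90.0]
wrist_force: [1.0, 0.0, 1.7]
opening: -0.0003
```

move_arm(deltas=[[[0,0.0005,0,0],[0,0.0005,0,0]]])

```text
time: 18.65
ee_pos: [0.5409, 0.2256, 0.2192]
tcp_rot: [-90.0, -0.0, -90.0]
wrist_force: [0.1, -1.0, -0.3]
opening: -0.0001
```

move_arm(deltas=[[[0,0.0005,0,0],[0,0.0005,0,0]]])

```text
time: 18.85
ee_pos: [0.5409, 0.2256, 0.2187]
tcp_rot: [-90.0, -0.0, -90.0]
wrist_force: [-0.3, -1.1, 1.4]
opening: 0.0
```

move_arm(deltas=[[[0,0.0005,0,0],[0,0.0005,0,0]]])

```text
time: 19.05
ee_pos: [0.5409, 0.2256, 0.2182]
tcp_rot: [-90.0, -0.0, -90.0]
wrist_force: [-0.3, -0.8, 1.4]
opening: 0.0001
```

Run:
```python
from h import *
for i in range(4):
    o=get_obs();print(o["time"],o["ee_pos"].round(4),o["wrist_force"].round(2)); camera("wrist")
W=cloud(camera("side"))
x,y,z=W[...,0]-.541,W[...,1]-.2255,W[...,2]
m=(x>-.11)&(x<-.03)&(abs(y)<.04)&(z<.055)&(z>.035);print("goods -x",np.median(z[m]),m.sum())
m=(x<.11)&(x>.03)&(abs(y)<.04)&(z<.055)&(z>.035);print("goods +x",np.median(z[m]),m.sum())
```

```text
19.05 [0.5409 0.2256 0.2182] [-0.31 -0.79  1.4 ]
19.1 [0.5409 0.2257 0.2182] [-0.11 -0.36  1.25]
19.15 [0.5409 0.2257 0.2182] [-0.24 -0.97 -0.17]
19.2 [0.5409 0.2257 0.2182] [-0.76  0.23  0.41]
goods -x 0.044758893248155296 828
goods +x 0.04508283055729956 355
```

move_arm(deltas=[[[0,0.0005,0,0],[0,0.0005,0,0]]])

```text
time: 19.5
ee_pos: [0.5409, 0.2257, 0.2178]
tcp_rot: [-90.0, 0.0, -90.0]
wrist_force: [0.2, 0.8, 0.1]
opening: -0.0
```

move_arm(deltas=[[[0,0.0005,0,0],[0,0.0005,0,0]]])

```text
time: 19.7
ee_pos: [0.5409, 0.2257, 0.2173]
tcp_rot: [-90.0, 0.0, -90.0]
wrist_force: [1.0, 0.3, 0.7]
opening: -0.0
```

move_arm(deltas=[[[0,0.0005,0,0],[0,0.0005,0,0]]])

```text
time: 19.9
ee_pos: [0.5409, 0.2257, 0.2167]
tcp_rot: [-90.0, 0.0, -90.0]
wrist_force: [-0.2, -0.4, 1.4]
opening: 0.0001
```

move_arm(deltas=[[[0,0.0005,0,0],[0,0.0005,0,0]]])

```text
time: 20.1
ee_pos: [0.5409, 0.2257, 0.2164]
tcp_rot: [-90.0, 0.0, -90.0]
wrist_force: [-1.2, -0.1, 1.8]
opening: -0.0002
```

move_arm(deltas=[[[0,0.0004,0,0],[0,0.0004,0,0]]])

```text
time: 20.3
ee_pos: [0.5409, 0.2257, 0.2161]
tcp_rot: [-90.0, 0.0, -90.0]
wrist_force: [-0.6, -0.6, 4.8]
opening: 0.0005
```

Run:
```python
from h import *
o=get_obs();print(o["time"],o["ee_pos"].round(4),o["wrist_force"].round(2))
f=[]
for i in range(4): f.append(get_obs()["wrist_force"]); camera("wrist")
print(np.mean(f,0).round(2))
```

```text
20.3 [0.5409 0.2257 0.2161] [-0.56 -0.56  4.77]
[-0.65 -0.01  4.42]
```

Contact: the force stepped to about 4.5 N over a baseline of about 1 N. I add 0.2 mm and hold, then rise gently.

move_arm(deltas=[[[0,0.0002,0,0],[0,0.0002,0,0],[0,0.0002,0,0],[0,0.0002,0,0]]])

```text
time: 20.9
ee_pos: [0.541, 0.2257, 0.216]
tcp_rot: [-90.0, 0.0, -90.0]
wrist_force: [-1.1, 0.5, 6.1]
opening: 0.0003
```

move_arm(deltas=[[[0,-0.0005,0,0],[0,-0.002,0,0],[0,-0.006,0,0],[0,-0.015,0,0],[0,-0.03,0,0]]])

```text
time: 21.4
ee_pos: [0.5406, 0.2255, 0.2457]
tcp_rot: [-90.1, -0.0, -90.0]
wrist_force: [0.1, -0.1, -1.0]
opening: -0.0001
```

```bash
python3 - <<'E'
from h import *
o=get_obs();print(o["time"],o["ee_pos"].round(4),o["wrist_force"].round(2))
grab("wrist","w7")
for t in("scene","side","wrist"):
    W=cloud(camera(t));x,y,z=W[...,0]-.541,W[...,1]-.2255,W[...,2]
    for lo in np.arange(.028,.08,.008):
        m=(abs(x)<.009)&(y>lo)&(y<lo+.008)&(z>.15)&(z<.235)
        if m.sum()>3: print(t,round(lo+.004,3),m.sum(),np.percentile(z[m],[10,50,90]).round(4))
    m=(abs(x)<.012)&(abs(y)<.016)&(z>.18)&(z<.225);print(" knob",m.sum(),W[m].max(0) if m.any() else 0)
E
python3 tilt.py|cut -c1-180
```

```text
21.4 [0.5406 0.2255 0.2457] [ 0.14 -0.15 -0.95]
scene 0.032 7 [0.1637 0.166  0.1769]
scene 0.04 11 [0.1696 0.1805 0.1851]
scene 0.048 17 [0.1807 0.189  0.1995]
scene 0.056 17 [0.1849 0.1993 0.2069]
scene 0.064 12 [0.2008 0.2062 0.2171]
 knob 61 [0.55268345 0.24011144 0.22468423]
side 0.032 8 [0.158  0.1648 0.1676]
side 0.04 24 [0.1591 0.1635 0.1767]
side 0.048 12 [0.1769 0.1851 0.1909]
side 0.056 14 [0.1917 0.1974 0.2037]
side 0.064 21 [0.2024 0.2144 0.2173]
side 0.072 16 [0.2122 0.2151 0.2171]
 knob 165 [0.55178451 0.23957195 0.21950326]
wrist 0.032 259 [0.1666 0.1714 0.1759]
wrist 0.04 299 [0.178  0.1825 0.187 ]
wrist 0.048 376 [0.1893 0.1942 0.199 ]
wrist 0.056 472 [0.2018 0.2063 0.2108]
wrist 0.064 574 [0.2134 0.2149 0.2162]
wrist 0.072 65 [0.2123 0.2132 0.2145]
 knob 1391 [0.55074938 0.23650557 0.21714276]
[0.54116441 0.22575748 0.24590138] [-8.99606776e+01  1.53079047e-02 -9.00017161e+01] [-0.3 -0.3 -0.8] [ 0.04  0.03 -0.01]
side beam [(np.int64(83), np.float64(0.1471)), (np.int64(99), np.float64(0.1472)), (np.int64(129), np.float64(0.1463)), (np.int64(126), np.float64(0.1463))] rim [(np.int64(277), np
side beam [(np.int64(82), np.float64(0.1468)), (np.int64(95), np.float64(0.1468)), (np.int64(129), np.float64(0.1466)), (np.int64(128), np.float64(0.1462))] rim [(np.int64(284), np
scene beam [(np.int64(52), np.float64(0.1448)), (np.int64(55), np.float64(0.1452)), (np.int64(33), np.float64(0.1457)), (np.int64(42), np.float64(0.1457))] rim [(np.int64(123), np.
scene beam [(np.int64(45), np.float64(0.1451)), (np.int64(59), np.float64(0.1465)), (np.int64(36), np.float64(0.1463)), (np.int64(38), np.float64(0.1462))] rim [(np.int64(128), np.
```

View pics/w7.png

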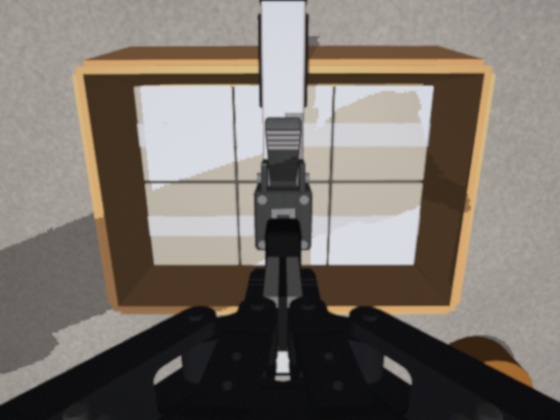

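The lever stands at about 0.98 rad with its end near y=+68 mm, z=0.215 (at (284,125) in the picture). I go above the tip and follow its arc down.

move_arm(deltas=[[[-0.01,0,0,0],[-0.025,0,0,0],[-0.038,0,0,0],[-0.0405,0.01,0,0],[-0.0405,0.022,0,0]]])

```text
time: 22.3
ee_pos: [0.5409, 0.2672, 0.2227]
tcp_rot: [-90.0, 0.0, -89.9]
wrist_force: [-0.2, -0.5, 0.5]
opening: 0.0001
```

move_arm(deltas=[[[-0.001,0.006,0,0],[-0.003,0.011,0,0],[-0.006,0.017,0,0],[-0.009,0.023,0,0],[-0.012,0.028,0,0]]])

```text
time: 22.8
ee_pos: [0.541, 0.2783, 0.1955]
tcp_rot: [-90.0, 0.0, -90.0]
wrist_force: [-1.0, -0.5, 2.7]
opening: 0.0002
```

move_arm(deltas=[[[-0.002,0.005,0,0],[-0.004,0.01,0,0],[-0.006,0.015,0,0],[-0.008,0.019,0,0],[-0.009,0.022,0,0]]])

```text
time: 23.3
ee_pos: [0.5409, 0.2874, 0.1733]
tcp_rot: [-90.0, 0.0, -90.0]
wrist_force: [-0.2, 1.2, 1.9]
opening: 0.0006
```

My first shift was measured from the wrong start point: the fingers sit at y=+62 mm, not +85. This is harmless, so I move outward along the lever and press down to the stop.

move_arm(deltas=[[[-0.004,0,0,0],[-0.009,0,0,0],[-0.014,0,0,0],[-0.018,0.001,0,0],[-0.02,0.003,0,0]]])

```text
time: 23.8
ee_pos: [0.541, 0.3077, 0.1707]
tcp_rot: [-90.0, 0.0, -90.0]
wrist_force: [-0.6, -1.2, 1.1]
opening: -0.0
```

move_arm(deltas=[[[0,0.0015,0,0],[0,0.003,0,0],[0,0.0045,0,0],[0,0.005,0,0]]])

```text
time: 24.2
ee_pos: [0.5409, 0.3071, 0.1655]
tcp_rot: [-90.0, 0.0, -90.0]
wrist_force: [-0.5, 0.9, 1.0]
opening: 0.0001
```

move_arm(deltas=[[[0,0.0005,0,0],[0,0.001,0,0],[0,0.001,0,0]]])

```text
time: 24.5
ee_pos: [0.5409, 0.3071, 0.1647]
tcp_rot: [-90.0, 0.0, -90.0]
wrist_force: [-0.0, 1.8, 0.2]
opening: 0.0001
```

move_arm(deltas=[[[0,0.0005,0,0],[0,0.001,0,0],[0,0.001,0,0]]])

```text
time: 24.8
ee_pos: [0.5409, 0.3071, 0.1636]
tcp_rot: [-90.0, -0.0, -90.0]
wrist_force: [0.4, 0.6, 1.2]
opening: 0.0
```

move_arm(deltas=[[[0,0.0005,0,0],[0,0.0005,0,0]]])

```text
time: 25.0
ee_pos: [0.5409, 0.3071, 0.1631]
tcp_rot: [-90.0, -0.0, -90.0]
wrist_force: [-0.5, 0.6, 0.3]
opening: 0.0003
```

move_arm(deltas=[[[0,0.0005,0,0],[0,0.0005,0,0]]])

```text
time: 25.2
ee_pos: [0.541, 0.3072, 0.1629]
tcp_rot: [-90.0, 0.0, -90.0]
wrist_force: [-0.7, 1.4, 2.3]
opening: -0.0001
```

move_arm(deltas=[[[0,0.0005,0,0],[0,0.0005,0,0]]])

```text
time: 25.4
ee_pos: [0.541, 0.3072, 0.1628]
tcp_rot: [-90.0, 0.0, -90.0]
wrist_force: [-2.1, 0.3, 5.1]
opening: 0.0002
```

move_arm(deltas=[[[0,0.0004,0,0],[0,0.0004,0,0]]])

```text
time: 25.6
ee_pos: [0.541, 0.3072, 0.1627]
tcp_rot: [-89.9, 0.0, -90.0]
wrist_force: [-1.9, 0.1, 6.5]
opening: -0.0004
```

The lever is at its stop: z holds at 0.1627 while the force climbs to 6.5 N. I rise clear and check.

move_arm(deltas=[[[0,-0.001,0,0],[0,-0.004,0,0],[0,-0.015,0,0],[0,-0.045,0,0],[0,-0.085,0,0]]])

```text
time: 26.1
ee_pos: [0.5402, 0.3067, 0.2465]
tcp_rot: [-90.2, -0.1, -90.0]
wrist_force: [0.7, 0.1, 1.0]
opening: -0.0001
```

move_arm(deltas=[[[0,-0.03,0,0],[0,-0.05,0,0],[0,-0.06,0,0],[0,-0.06,0,0],[0,-0.06,0,0]]])

```text
time: 26.6
ee_pos: [0.541, 0.3072, 0.3066]
tcp_rot: [-90.0, -0.0, -90.0]
wrist_force: [0.1, 0.7, -0.5]
opening: -0.0001
```

```bash
python3 - <<'E'
from h import *
a,_=grab("side","s8");b,_=grab("wrist","w8")
for t in("wrist","side","scene"):
    W=cloud(camera(t));x,y,z=W[...,0]-.541,W[...,1]-.2255,W[...,2]
    for lo in np.arange(.04,.1,.012):
        m=(abs(x)<.008)&(y>lo)&(y<lo+.012)&(z>.13)&(z<.235)
        if m.sum()>3: print(t,round(lo+.006,3),m.sum(),np.percentile(z[m],[10,50,90]).round(4))
    m=(abs(x)<.014)&(abs(y)<.02)&(z>.185)&(z<.23);print(" knob",m.sum(),W[m].min(0),W[m].max(0),np.median(W[m],0)) if m.any() else 0
v=np.hstack([cv2.resize(cv2.imread("pics/s8.png")[170:320,160:340],(400,360)),cv2.resize(cv2.imread("pics/w8.png"),(400,360))]);cv2.imwrite("pics/v8.png",v)
E
python3 tilt.py
```

```text
wrist 0.046 242 [0.1613 0.1622 0.1631]
wrist 0.058 245 [0.1612 0.1622 0.163 ]
wrist 0.07 261 [0.1614 0.1623 0.1632]
wrist 0.082 253 [0.1615 0.1625 0.1636]
wrist 0.094 334 [0.145  0.1618 0.1633]
side 0.046 36 [0.1459 0.1628 0.1646]
side 0.058 40 [0.1463 0.1624 0.1648]
side 0.07 44 [0.1462 0.1618 0.1646]
side 0.082 49 [0.146  0.163  0.1653]
side 0.094 62 [0.1462 0.1605 0.1653]
 knob 159 [0.53105614 0.21388313 0.18511202] [0.55184425 0.24030395 0.21939038] [0.53871954 0.23370946 0.21085495]
scene 0.046 7 [0.159  0.1637 0.1653]
scene 0.058 16 [0.152  0.1614 0.1656]
scene 0.07 9 [0.1535 0.1632 0.1671]
scene 0.082 12 [0.1484 0.1621 0.1648]
scene 0.094 12 [0.1432 0.1626 0.1638]
 knob 62 [0.53385577 0.2126946  0.18775787] [0.55286219 0.23859387 0.2204825 ] [0.54484056 0.22220731 0.21120922]
[0.54072149 0.3070538  0.30610093] [-9.00583596e+01 -3.29391503e-02 -9.00007366e+01] [-1.   0.5  0.6] [ 0.05 -0.01  0.05]
side beam [(np.int64(84), np.float64(0.1469)), (np.int64(98), np.float64(0.1468)), (np.int64(99), np.float64(0.1464)), (np.int64(125), np.float64(0.146))] rim [(np.int64(278), np.float
[... 369 characters left out ...]
 [(np.int64(659), np.float64(0.0449)), (np.int64(4), np.float64(0.0463))]
scene beam [(np.int64(46), np.float64(0.1462)), (np.int64(62), np.float64(0.1464)), (np.int64(20), np.float64(0.146)), (np.int64(34), np.float64(0.147))] rim [(np.int64(127), np.float64(0.1179)), (np.int64(122), np.float64(0.1182))] goods [(np.int64(72), np.float64(0.0452)), (np.int64(368), np.float64(0.0439))]
scene beam [(np.int64(43), np.float64(0.146)), (np.int64(57), np.float64(0.1458)), (np.int64(23), np.float64(0.1483)), (np.int64(35), np.float64(0.1458))] rim [(np.int64(129), np.float64(0.1184)), (np.int64(140), np.float64(0.1171))] goods [(np.int64(70), np.float64(0.0448)), (np.int64(371), np.float64(0.0439))]
```

View pics/v8.png

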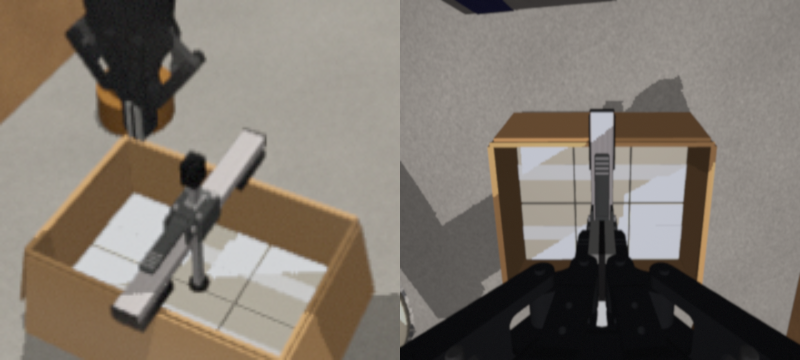

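The lever is flat (its upper face reads level from pin to tip), the gauge is seated and level, and the foot is on the goods. I hand in.

```bash
python3 -c "
from workcell import job_done; print(job_done())"
```

```text
the job is handed in; nothing more can be done
None
```

The gauge stands across the middle of the carton, with its probe on the goods and its clamp lever folded flat. I handed the job in at about 27 s; no verdict was reported.

**How it was done**
- I carried the gauge by its knob, set it on the long walls and let go.
- I pushed the probe down with shut fingers until the foot met the goods. The wrist force rose from about 1 N to 6 N, so the foot pressed with about 5 N.
- I then rose clear and folded the lever along its arc to its stop, where the force reached 6.5 N.

**Last checks**
- **Beam height:** both ends read 0.146–0.147 m, against 0.146 m expected when seated, so the gauge is level to within about 1 mm.
- **Lever:** its upper face reads a constant 0.162 m along its length, so it is flat.
- **Position:** the gauge is about 5 mm from the middle across the carton and 1 mm along it. It looks square in the pictures.
- **Knob:** its height did not visibly change after the push.

**What went wrong or stayed unchecked**
- **Tilted seating:** the gauge first sat about 0.02 rad tilted in the stiff grip, with one shoe roughly 5 mm high. I eased the grip and nudged it until it lay flat. I then released the knob, and the probe was pushed only after that.
- **Lever start point:** my first move to the lever was worked out from the wrong start point. It landed 25 mm closer in than planned, and I saw no sign that it touched the knob.
- **Foot force:** the remaining force on the goods could not be measured after I let go. I infer it from the push and the probe's drag.
- **Bystanders:** I did not measure the tape, glove box or cutter again at the end. The arm never went near them.

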